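# Strip a stub milling arbor

### The job

The milling job is finished: strip the arbor that stands in the green locking block, one piece at a time from the top down, putting each piece away before the next comes off. Lay the hexagon nut flat in the round steel dish, slip the black spacing collar down over the bare peg of the wooden rack, lay the small gold cutter, which is blunt, flat in the red regrind tray, and slip the large bright cutter down over the pin of the blue case. Set the cutters down without dropping them, leave every piece lying flat and stay clear of it at the end.

Things in the scene. Friction and masses are not known exactly. Their poses are not given: they have to be found in the camera images.
- arbor: Milling arbor upright in a green locking block (fixed, 100 x 100 mm foot; steel flange 63 mm across, top at z = 80). Origin: underside centre, on the arbor's axis; z up. Its shoulder, 40 mm across, ends at z = 100 mm and carries the stack; then a 20 mm spigot to z = 136, an 11 mm thread to z = 147. On it, bottom up: large cutter, gold cutter, collar, nut; all loose, 2 mm play.
- nut: Hexagon nut, bright steel, top of the stack: 27 mm across flats, 31 mm across corners, 12 mm high, 15 mm smooth bore (already backed off its thread, just sits there). Origin: centre of its underside, z up its axis; two of its flats face along its own +x and -x, the others every 60 degrees. About 45 g.
- collar: Spacing collar, black ring under the nut: 36 mm outside, 24 mm bore, 12 mm high. Origin: centre of its underside, z up its axis. About 55 g.
- gold_cutter: Small gold-coloured toothed milling cutter under the collar: 50 mm across the teeth, 12 mm thick, 24 mm bore. Origin: centre of its underside, z up its axis. About 130 g. Any yaw may be gripped across the diameter.
- large_cutter: Large bright silver toothed milling cutter at the bottom of the stack: 63 mm across the teeth, 14 mm thick, 24 mm bore. Origin: centre of its underside, z up its axis. About 260 g. Any yaw may be gripped across the diameter.
- dish: Round stainless steel parts dish, fixed to the bench: 112 mm across the rim, 22 mm high, sides leaning outward, flat floor about 90 mm across at 4 mm above its origin. Origin: centre of the underside, z up. The nut's place.
- collar_rack: Light wooden rack, fixed: block 50 (its x) x 104 (its y) x 18 mm high, two 8 mm pointed steel pegs to z = 40 mm. Origin: at bench level on the bare peg's axis; the block runs from y = -26 to +78. The other peg, at y = +52, carries a fixed grey collar, 33 mm across, 16 high. The black collar goes over the bare peg to rest on the block at z = 18 (8 mm play all round).
- red_tray: Red steel regrind tray, fixed: 132 mm (its x) by 102 mm (its y), 16 mm high, walls and floor 3 mm thick. Origin: centre of the underside, z up. The gold cutter's place, anywhere flat on its floor.
- blue_case: Blue open cutter case, fixed: 96 x 96 mm, rim 10 mm high; in its middle a black round seat 44 mm across, also 10 mm high, with a white pointed 8 mm pin up to z = 30. Origin: underside centre, z up. The large cutter goes over the pin to rest on the seat at z = 10 (8 mm play all round; its edge overhangs the seat).

How it is judged:
On the way, in this order (a step that is already met when the one before it is completed fails the run):
1. the nut lies flat in the dish (horizontal distance between nut and dish below 0.032 m and z of nut in the frame of dish between 0.001 and 0.008 m and angle between nut's own z axis and vertical below 0.12 rad), for 0.2 s.
2. then the collar rests on the rack, over the bare peg (horizontal distance between collar and collar_rack below 0.0115 m and z of collar in the frame of collar_rack between 0.015 and 0.022 m and angle between collar's own z axis and vertical below 0.12 rad), for 0.2 s.
3. then the gold cutter lies flat in the red tray (x of gold_cutter in the frame of red_tray between -0.04 and 0.04 m and y of gold_cutter in the frame of red_tray between -0.026 and 0.026 m and z of gold_cutter in the frame of red_tray between 0 and 0.007 m and angle between gold_cutter's own z axis and vertical below 0.12 rad), for 0.2 s.
4. then the large cutter rests in the blue case, over its pin (horizontal distance between large_cutter and blue_case below 0.0115 m and z of large_cutter in the frame of blue_case between 0.007 and 0.014 m and angle between large_cutter's own z axis and vertical below 0.12 rad), for 0.2 s.
At the end, for the whole second after the job is handed in: Nut on the dish floor, collar on the rack over the bare peg, gold cutter flat on the red tray floor, large cutter on the blue case seat over its pin (centres within 32, 11.5, 40 x 26 and 11.5 mm; height within 4 mm, tilt under 0.12 rad), all at rest (all of step 1 and all of step 2 and all of step 3 and all of step 4 and linear speed of each of nut, collar, gold_cutter, large_cutter below 0.03 m/s); the robot touches nothing.
It fails at once if the gold cutter is dropped (moves faster than 0.7 m/s while the fingers do not touch it, a fall of about 25 mm) (linear speed of gold_cutter above 0.7 m/s and contact force between the fingers and gold_cutter below 0.05 N).
It fails at once if the large cutter is dropped (moves faster than 0.7 m/s while the fingers do not touch it, a fall of about 25 mm) (linear speed of large_cutter above 0.7 m/s and contact force between the fingers and large_cutter below 0.05 N).
It also fails if it takes over 120 s, if anything falls off the work surface, if the arm or the gripper's body presses on something with over 40 N, if the wrist force passes 120 N, or if a joint passes its speed limit or range.

### The arm

A 6-joint arm with a two-finger parallel gripper is mounted at the origin on the work surface. World frame = base frame: x ahead of the robot, y to its left, z up, the work surface at z = 0. Lengths are in m, angles in rad, forces in N, time in s.
With the tool pointing down it reaches from about 0.425 to 0.95 m from the base axis. Payload 3.5 kg.
Tool frame: the origin (TCP) lies at the very end of the fingers, on their centre line; the grasp point (between the pads) lies 19 mm behind it; z points along the fingers, y is the line along which they close (so a half turn about z gives the same grasp; the last joint's range is limited). The gripper opens to 85 mm and grips with 20 to 120 N. Pads are 22 mm wide; open, the fingers measure 114 mm over their backs; the gripper's body (76 mm by 85 mm) begins 54 mm behind the grasp point. The pads swing forward as they close: fully open they stand 13 mm farther back than shut.
Start: joints at [-1.302, 0.286, 1.577, -0, 1.279, -0.15], TCP at [0.275, -0.617, 0.231] pointing down, gripper open.
Joint ranges: [-2.77, 2.77], [-0.9, 2.22], [0.21, 2.48], [-1.53, 4.67], [0.24, 2.81], [-2.84, 2.84]. Speed limits (rad/s): [2.79, 2.79, 3.14, 3.14, 3.14, 3.14].

### API

Orientations are given as a unit quaternion [x, y, z, w].
In Python, from plant import get_state, read_camera, sign_off, recognise gives the robot as it stands.
- The arm moves only by the tool arm_command, never from a script. Its argument "steps" is a list of rows, each an object with "translation": the shift along the tool's x, y, z scaled (see below), a list of three; "twist": the turn, a rotation vector about the tool's x, y, z scaled (see below), a list of three; "fingers": the opening, from -1 (shut) to 1 (fully open). In form: [{"translation": [x, y, z], "twist": [rx, ry, rz], "fingers": fingers}, ...]. A call has 1 to 5 rows; each row is the pose to reach, as a shift and turn from the pose commanded when the call began, along the tool's axes at that moment; what a row does not reach only later rows make up. The controller multiplies each number of a shift by 75 cm and each number of a turn by 60 degrees. A row lasts 1/8 s, in which the tool goes at most 62.5 mm and 10.7 degrees, less where a joint would pass 70% of its speed; a pose out of reach is approached as far as the arm can. A call with a number of a shift or a turn outside -1 to 1 is refused whole. A call with a gripper value outside its range is refused whole. The fingers move at their own pace and stop on an object; "grip_force" is the grip in N (left out, the last holds). Time passes only in rows, so rows that repeat a pose let the fingers close. It gives the time, the measured TCP pose, the force, the opening and the grip force at its end, in the units of the state.
- get_state(): the state, without advancing time (a new reading comes with each control period).
- read_camera(name): name is "side" or "top" or "wrist"; returns a dict with "pixels" (480x640x3 uint8, red, green, blue), "K" (3x3 intrinsics, pixels), "R" (3x3) and "t" (3): a world point X has camera coordinates R X + t; the wrist camera has in their place "T_tool_cam" (4x4, takes a point from camera to tool coordinates, whose origin is the TCP and whose axes are the flange's). Camera axes: x right, y down, z forward; pixel columns grow to the right and rows downward; lengths in m; the calibration is good to about 2 mm. A picture is of the moment at which its call begins: read the wrist's pose just before it. There is no depth.
- sign_off(): hands the job in; it is judged then, once.
Trained networks look in a picture, given as the dict that the camera call returned (one of the last four; its "shot" number tells which), for a name from the list of things; names that differ only in an ending like _2 or _b are one class to them, and where a whole thing is asked for, a point or a joint stands for the part that bears it (a point fixed in the world has none). Each returns a list of dicts, best first, with "conf" (0 to 1); they miss things now and then, are a little off and sometimes report something else, mostly with a low value. They report only what shows in the picture. A call takes as long as a camera call.
- recognise(picture, query): "point" ([row, column] in pixels, amid what is visible of it).
The state is a dict: "time": time; "qpos": joint angles; "dq": joint speeds; "joint_efforts": joint torques, N m; "eef_pos": TCP position; "tcp_rot": TCP orientation; "contact_force": force on the tool from outside, world axes, zero at the start; "wrist_torque": the same for the moment, N m; "opening": opening from 0.0 (shut) to 1.0 (fully open); "finger_force": force on a finger pad.
Only numpy, scipy, OpenCV 4.12 (cv2) and the standard library are available. Lean on these libraries where they do the work, as an engineer would, in place of code of your own. Each camera call takes 0.05 s, during which the arm holds its last target. There are 200 camera calls.

## Working session

There is one attempt and no reset: what is moved stays moved. The work goes in short steps, Python scripts to look and compute and a tool call to move; the robot and the scene stay as the last step left them, time stands still between calls to the robot, and variables do not carry over. Pictures are saved under pics/ and viewed, at most 14 in all, crops included, and the job is handed in when it is done.

Besides the shell and the picture viewer there is one more tool, called after "Call:" as name(argument=value, ...), one argument or row to a line, values as JSON. arm_command: Moves the arm, as the interface text tells. Shifts and turns lie within -1 to 1; 1 stands for 75 cm of shift or 60 degrees of turn. Its arguments: {"type":"object","properties":{"steps":{"type":"array"},"grip_force":{"type":"number"}},"required":["steps"]}

```bash
mkdir -p pics; ls
cat > h.py <<'E'
import numpy as np, cv2
from plant import get_state, read_camera, sign_off, recognise
def ray(p,rc):
    d=np.linalg.inv(p["K"])@np.array([rc[1],rc[0],1.]); R=np.array(p["R"]); t=np.array(p["t"])
    return -R.T@t, R.T@d
def atz(p,rc,z):
    o,d=ray(p,rc); return o+d*(z-o[2])/d[2]
def proj(p,X):
    c=np.array(p["R"])@np.array(X)+np.array(p["t"]); u=np.array(p["K"])@c; return u[:2]/u[2]
def save(p,n): cv2.imwrite(f"pics/{n}.png",cv2.cvtColor(p["pixels"],cv2.COLOR_RGB2BGR))
E
python3 - <<'E'
from h import *
np.set_printoptions(precision=4,suppress=True)
s=get_state(); print({k:s[k] for k in("time","eef_pos","tcp_rot","opening")})
H=dict(arbor=.08,nut=.16,collar=.144,gold_cutter=.135,large_cutter=.115,dish=.01,collar_rack=.02,red_tray=.005,blue_case=.01)
for c in("top","side"):
    p=read_camera(c); save(p,c+"0"); print(c,"cam",-np.array(p["R"]).T@np.array(p["t"]))
    for n,z in H.items():
        for r in recognise(p,n)[:2]: print(n,np.round(r["point"]),round(r["conf"],2),atz(p,r["point"],z))
p=read_camera("wrist"); save(p,"wrist0"); print(p["T_tool_cam"],p["K"])
E
```

```text
pics
{'time': 0.0, 'eef_pos': array([ 0.2744, -0.616 ,  0.2299]), 'tcp_rot': array([ 0.9782,  0.2079, -0.0001, -0.0012]), 'opening': 0.9975172256037349}
top cam [0.3598 0.0065 0.9762]
arbor [313. 449.] 0.94 [ 0.4154 -0.2435  0.08  ]
nut [297. 474.] 0.65 [ 0.4329 -0.2705  0.16  ]
nut [317. 189.] 0.29 [0.4476 0.2375 0.16  ]
collar [299. 466.] 0.44 [ 0.4327 -0.2606  0.144 ]
gold_cutter [298. 462.] 0.49 [ 0.4357 -0.2555  0.135 ]
large_cutter [305. 460.] 0.78 [ 0.4256 -0.2558  0.115 ]
dish [208. 369.] 0.79 [ 0.6649 -0.1245  0.01  ]
collar_rack [303. 306.] 0.68 [0.4665 0.0322 0.02  ]
red_tray [231. 256.] 0.69 [0.6379 0.1299 0.005 ]
blue_case [317. 189.] 0.9 [0.4625 0.2804 0.01  ]
side cam [ 0.2794 -0.6081  0.6748]
arbor [432. 331.] 0.96 [ 0.4389 -0.3189  0.08  ]
arbor [372. 317.] 0.34 [ 0.4607 -0.2308  0.08  ]
nut [382. 315.] 0.72 [ 0.4283 -0.293   0.16  ]
collar [388. 319.] 0.73 [ 0.4336 -0.2923  0.144 ]
gold_cutter [396. 313.] 0.74 [ 0.425  -0.2951  0.135 ]
large_cutter [405. 313.] 0.69 [ 0.4244 -0.2944  0.115 ]
dish [309. 395.] 0.81 [ 0.666  -0.1247  0.01  ]
collar_rack [286. 264.] 0.93 [0.4688 0.018  0.02  ]
red_tray [233. 319.] 0.85 [0.6355 0.1334 0.005 ]
blue_case [216. 221.] 0.79 [0.4623 0.2731 0.01  ]
[[ 0.0005 -0.9647 -0.2634  0.0668]
 [ 1.      0.0005  0.     -0.0004]
 [ 0.0001 -0.2634  0.9647 -0.1422]
 [ 0.      0.      0.      1.    ]] [[401.9706   0.     322.6983]
 [  0.     401.9706 245.7499]
 [  0.       0.       1.    ]]
```

View pics/top0.png

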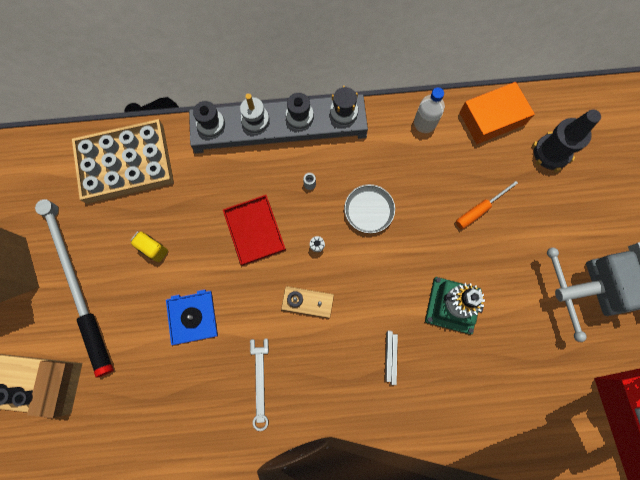

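View pics/side0.png

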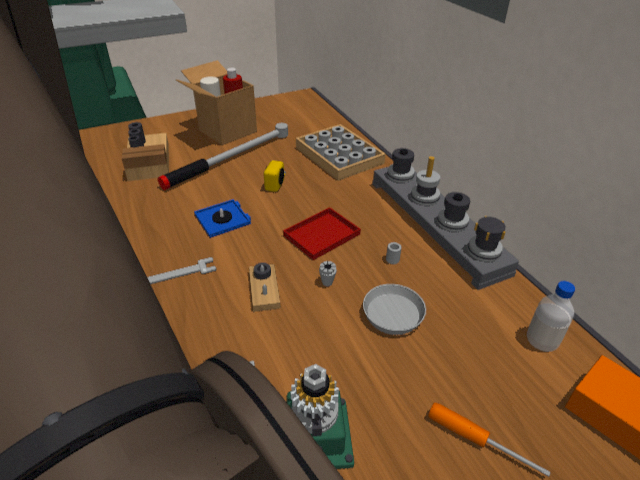

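Top view: arbor at about (455,305) with the nut at (474,297), dish (369,209), rack (307,303) with its bare peg right (~320,303), red tray (255,231), blue case pin (~191,318). The side view agrees: nut (315,380), peg (~264,290), pin (~222,213). Next I'll measure the fine features.

```bash
cat >> h.py <<'E'
def tri(a,ra,b,rb):
    o1,d1=ray(a,ra);o2,d2=ray(b,rb); A=np.stack([d1,-d2],1); k=np.linalg.lstsq(A,o2-o1,rcond=None)[0]
    x,y=o1+k[0]*d1,o2+k[1]*d2; return (x+y)/2,np.linalg.norm(x-y)
def crop(p,r,c,h,w,k): return cv2.resize(cv2.cvtColor(p["pixels"],cv2.COLOR_RGB2BGR)[r:r+h,c:c+w],None,fx=k,fy=k,interpolation=cv2.INTER_CUBIC)
E
python3 - <<'E'
from h import *
np.set_printoptions(precision=4,suppress=True)
a=read_camera("top"); b=read_camera("side")
rec=lambda p,n: recognise(p,n)[0]["point"]
for n in("nut","dish","red_tray"): print(n,*tri(a,rec(a,n),b,rec(b,n)))
im=lambda p: cv2.cvtColor(p["pixels"],cv2.COLOR_RGB2HSV).astype(int)
for nm,p,z in(("top",a,0),("side",b,0)):
    h=im(p)
    for n,m,zz in(("red",((h[...,0]<6)|(h[...,0]>174))&(h[...,1]>180)&(h[...,2]>60),.016),("blue",(abs(h[...,0]-110)<10)&(h[...,1]>150)&(h[...,2]>60),.010)):
        k,l,st,ce=cv2.connectedComponentsWithStats(m.astype(np.uint8))
        for i in range(1,k):
            if st[i,4]>600:
                c=cv2.findContours((l==i).astype(np.uint8),0,1)[0][0]
                W=np.array([atz(p,(q[0][1],q[0][0]),zz)[:2] for q in cv2.convexHull(c)]).astype(np.float32)
                print(nm,n,st[i],cv2.minAreaRect(W*1000))
r=np.vstack([np.hstack([crop(a,260,415,80,80,5),crop(b,350,270,80,80,5)]),np.hstack([crop(a,283,275,40,80,5),crop(b,260,235,60,80,5)[:200]])])
cv2.imwrite("pics/c1.png",np.vstack([r])[:600])
E
```

```text
nut [ 0.4323 -0.2728  0.1331] 0.012666902407742684Traceback (most recent call last):
  File "<stdin>", line 5, in <module>
  File "<stdin>", line 4, in <lambda>
IndexError: list index out of range
```

Run:
```python
from h import *
np.set_printoptions(precision=4,suppress=True)
a=read_camera("top"); b=read_camera("side")
im=lambda p: cv2.cvtColor(p["pixels"],cv2.COLOR_RGB2HSV).astype(int)
for nm,p,z in(("top",a,0),("side",b,0)):
    h=im(p)
    for n,m,zz in(("red",((h[...,0]<6)|(h[...,0]>174))&(h[...,1]>180)&(h[...,2]>60),.016),("blue",(abs(h[...,0]-110)<10)&(h[...,1]>150)&(h[...,2]>60),.010)):
        k,l,st,ce=cv2.connectedComponentsWithStats(m.astype(np.uint8))
        for i in range(1,k):
            if st[i,4]>600:
                c=cv2.findContours((l==i).astype(np.uint8),0,1)[0][0]
                W=np.array([atz(p,(q[0][1],q[0][0]),zz)[:2] for q in cv2.convexHull(c)]).astype(np.float32)
                print(nm,n,st[i],cv2.minAreaRect(W*1000))
r=np.vstack([np.hstack([crop(a,260,415,80,80,5),crop(b,350,270,80,80,5)]),np.hstack([crop(a,283,275,40,80,5),crop(b,260,235,60,80,5)[:200]])])
cv2.imwrite("pics/c1.png",r)
```

```text
top red [ 223  195   62   70 2746] ((639.2070922851562, 133.55316162109375), (134.70664978027344, 102.25341033935547), 14.580389976501465)
top red [ 595  369   45  111 3086] ((181.5390625, -554.99853515625), (86.78961944580078, 208.8896942138672), 75.1283187866211)
top blue [ 166  290   51   55 1806] ((464.00921630859375, 276.4865417480469), (99.92556762695312, 96.16219329833984), 5.866167068481445)
side red [ 284  208   77   52 2192] ((637.33984375, 123.71537017822266), (142.34207153320312, 112.86854553222656), 15.060348510742188)
side blue [ 195  200   56   37 1047] ((464.9025573730469, 268.7046203613281), (101.6553955078125, 102.91424560546875), 5.6769490242004395)
```

View pics/c1.png

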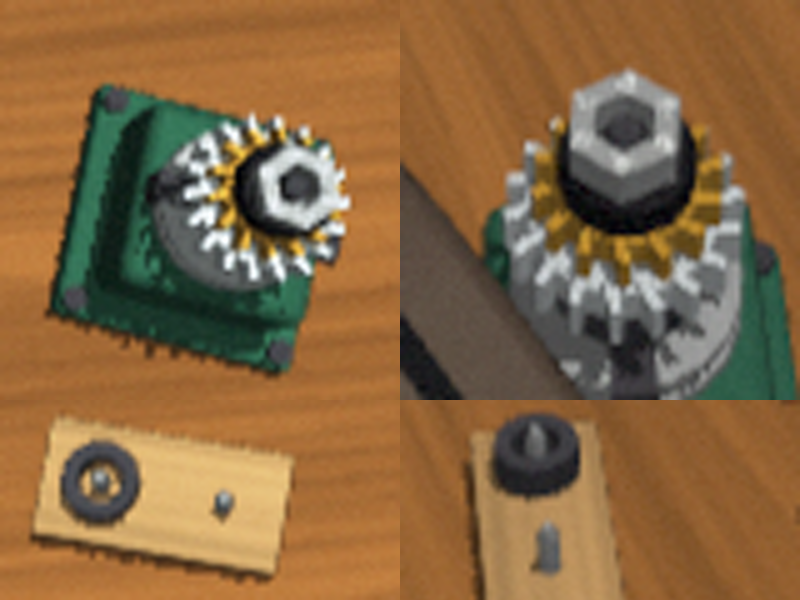

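Crop: nut's top centre at top pixel (row 297, col 474.2) and side pixel (374.6, 314.6). Bare peg at about top (303, 319.4) and side tip (285, 264). Next I'll triangulate these.

Run:
```python
from h import *
np.set_printoptions(precision=4,suppress=True)
a=read_camera("top"); b=read_camera("side")
print("nut",tri(a,(297,474.2),b,(374.6,314.6)),atz(a,(297,474.2),.15),atz(b,(374.6,314.6),.15))
print("peg",atz(a,(302.9,319.4),.03),atz(b,(284.6,264),.040),atz(b,(294,264),.018))
from scipy.spatial.transform import Rotation as R
s=get_state(); Q=R.from_quat(s["tcp_rot"]); print(Q.as_matrix(), Q.as_euler("xyz",degrees=True))
print("shift tool for nut, z .30:",Q.inv().apply(np.array([.428,-.277,.30])-s["eef_pos"])/.75)
```

```text
nut (array([ 0.4354, -0.2748,  0.1471]), np.float64(0.0013405866067380027)) [ 0.4345 -0.2737  0.15  ] [ 0.4352 -0.2767  0.15  ]
peg [0.4639 0.0053 0.03  ] [0.465  0.0032 0.04  ] [0.463  0.0018 0.018 ]
[[ 0.9136  0.4067  0.    ]
 [ 0.4067 -0.9136 -0.    ]
 [-0.      0.     -1.    ]] [179.9997   0.0001  23.9954]
shift tool for nut, z .30: [ 0.3711 -0.3305 -0.0916]
```

Call:
arm_command(
  steps=[
    {"translation":[0.38,-0.328,-0.093],"twist":[0,0,0],"fingers":1},
    {"translation":[0.38,-0.328,-0.093],"twist":[0,0,0],"fingers":1},
    {"translation":[0.38,-0.328,-0.093],"twist":[0,0,0],"fingers":1},
    {"translation":[0.38,-0.328,-0.093],"twist":[0,0,0],"fingers":1},
    {"translation":[0.38,-0.328,-0.093],"twist":[0,0,0],"fingers":1},
  ],
)

```text
time: 2.17
eef_pos: [0.4059, -0.3368, 0.2889]
tcp_rot: [0.978, 0.208, 0.0, 0.0]
contact_force: [0.3, -0.6, -0.4]
opening: 1.001
finger_force: 0.0
```

Call:
arm_command(
  steps=[
    {"translation":[0.065,-0.056,-0.012],"twist":[0,0,0],"fingers":1},
    {"translation":[0.065,-0.056,-0.012],"twist":[0,0,0],"fingers":1},
    {"translation":[0.065,-0.056,-0.012],"twist":[0,0,0],"fingers":1},
  ],
)

```text
time: 2.55
eef_pos: [0.4329, -0.2804, 0.2974]
tcp_rot: [0.978, 0.208, -0.0, 0.0]
contact_force: [-0.1, 0.1, -0.4]
opening: 0.999
finger_force: 0.0
```

```bash
cat >> h.py <<'E'
from scipy.spatial.transform import Rotation as Rot
def wrist():
    s=get_state(); p=read_camera("wrist"); T=np.eye(4); T[:3,:3]=Rot.from_quat(s["tcp_rot"]).as_matrix(); T[:3,3]=s["eef_pos"]
    M=np.linalg.inv(T@np.array(p["T_tool_cam"])); p["R"],p["t"]=M[:3,:3],M[:3,3]; return s,p
def shift(s,X): return Rot.from_quat(s["tcp_rot"]).inv().apply(np.array(X)-s["eef_pos"])/.75
E
python3 - <<'E'
from h import *
s,p=wrist(); save(p,"w1"); print(s["eef_pos"])
for n,z in(("nut",.15),("collar",.138),("gold_cutter",.126),("large_cutter",.114)):
    for r in recognise(p,n)[:1]: print(n,r,atz(p,r["point"],z))
E
```

```text
[ 0.43286435 -0.28043484  0.29737518]
nut {'point': [228.2, 317.0], 'conf': 0.95} [ 0.43209882 -0.27582383  0.15      ]
collar {'point': [200.2, 319.2], 'conf': 0.9} [ 0.45000747 -0.26954449  0.138     ]
gold_cutter {'point': [196.6, 307.4], 'conf': 0.98} [ 0.44709007 -0.26063571  0.126     ]
large_cutter {'point': [191.6, 318.0], 'conf': 0.7} [ 0.45253013 -0.26715601  0.114     ]
```

View pics/w1.png

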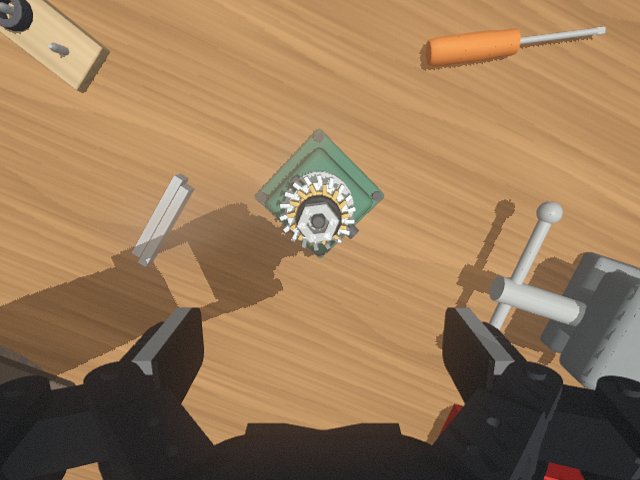

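The nut sits at about (row 222, col 318), clear of the fingers. Next I need its hexagon yaw.

Run:
```python
from h import *
s,p=wrist()
cv2.imwrite("pics/c2.png",crop(p,180,270,85,100,8))
```

```text
(no output)
```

View pics/c2.png

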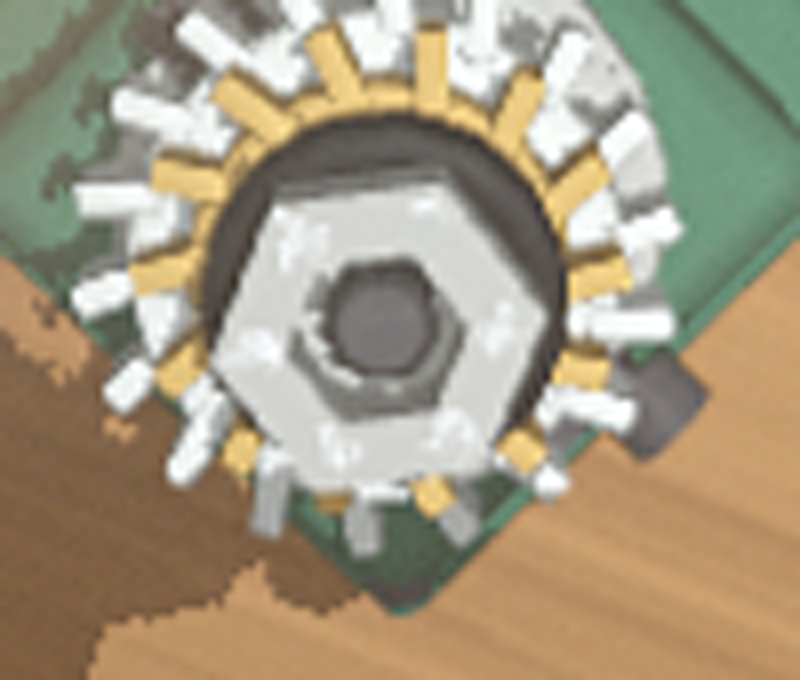

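Hexagon corners in the crop: (275,205), (445,182), (548,305), (490,470), (312,488), (212,360), so the centre is at about (380,335).

Run:
```python
from h import *
np.set_printoptions(precision=4,suppress=True)
s,p=wrist()
C=np.array([(275,205),(445,182),(548,305),(490,470),(312,488),(212,360)])
W=np.array([atz(p,(180+(y+.5)/8-.5,270+(x+.5)/8-.5),.15) for x,y in C]); c=W.mean(0); print("centre",c,np.linalg.norm(W-c,axis=1))
V=Rot.from_quat(s["tcp_rot"]).inv().apply(W-c); a=np.degrees(np.arctan2(V[:,1],V[:,0]))
print("corner ang mod60",a%60, "qpos",s["qpos"],"shift",shift(s,[*c[:2],.18]))
m=.5*(c[:2]+[.435,-.275]); print(m)
```

```text
centre [ 0.4361 -0.2747  0.15  ] [0.0154 0.0154 0.0156 0.0162 0.0157 0.0156]
corner ang mod60 [21.8884 22.5131 19.2375 21.314  23.9511 21.7487] qpos [-0.774  -0.115   1.8864 -0.0001  1.371   0.3801] shift [ 0.0084 -0.0061  0.1557]
[ 0.4356 -0.2748]
```

Call:
arm_command(
  steps=[
    {"translation":[0.008,-0.006,0.05],"twist":[0,0,0.362],"fingers":0.2},
    {"translation":[0.008,-0.006,0.1],"twist":[0,0,0.362],"fingers":0.2},
    {"translation":[0.008,-0.006,0.145],"twist":[0,0,0.362],"fingers":0.2},
    {"translation":[0.008,-0.006,0.145],"twist":[0,0,0.362],"fingers":0.2},
  ],
)

```text
time: 3.4
eef_pos: [0.4347, -0.2728, 0.1853]
tcp_rot: [1.0, 0.02, -0.003, -0.003]
contact_force: [0.0, -0.4, 0.3]
opening: 0.6
finger_force: 0.0
```

Run:
```python
from h import *
np.set_printoptions(precision=4,suppress=True)
s,p=wrist(); print(s["eef_pos"],s["opening"],shift(s,[.436,-.2748,.139]))
save(p,"w2")
```

```text
[ 0.4347 -0.2728  0.1853] 0.6001360608540952 [0.002  0.0031 0.0617]
```

View pics/w2.png

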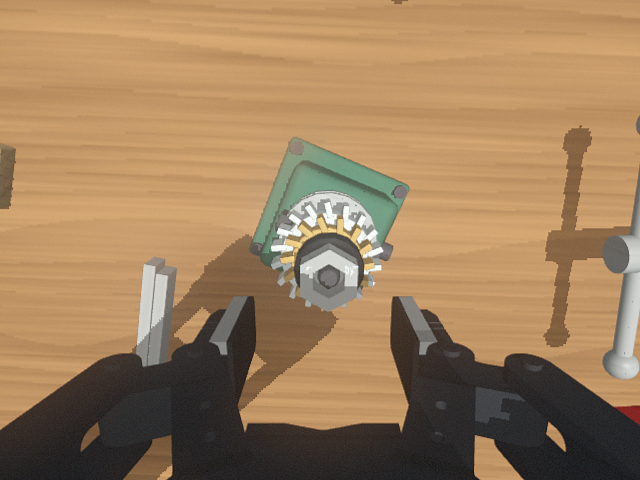

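The hexagon's flats now face the fingers and the nut is at (col 329, row 277). I'll descend and grip.

Call:
arm_command(
  steps=[
    {"translation":[0.002,0.003,0.062],"twist":[0,0,0],"fingers":0.2},
    {"translation":[0.002,0.003,0.062],"twist":[0,0,0],"fingers":0.2},
    {"translation":[0.002,0.003,0.062],"twist":[0,0,0],"fingers":-1},
    {"translation":[0.002,0.003,0.062],"twist":[0,0,0],"fingers":-1},
    {"translation":[0.002,0.003,0.062],"twist":[0,0,0],"fingers":-1},
  ],
  grip_force=40,
)

```text
time: 4.08
eef_pos: [0.4394, -0.2773, 0.1449]
tcp_rot: [1.0, 0.02, 0.002, 0.002]
contact_force: [-1.1, 0.3, 7.0]
opening: 0.29
finger_force: 39.6
```

Run:
```python
from h import *
for i in range(3):
    s,p=wrist(); print(s["eef_pos"],s["opening"],s["contact_force"],s["wrist_torque"])
save(p,"w3"); cv2.imwrite("pics/c3.png",np.hstack([crop(p,200,220,200,200,2),crop(read_camera("side"),340,250,100,100,4)]))
```

```text
[ 0.43935345 -0.27726313  0.14492805] 0.2904980469877138 [-1.13805626  0.29521259  6.98880737] [0.11117894 0.08380734 0.03297628]
[ 0.43937614 -0.27724744  0.14496271] 0.29726751571968973 [-0.45014644  0.22459691  5.80792436] [ 0.10283213  0.08245301 -0.0064609 ]
[ 0.43936813 -0.27725521  0.14495018] 0.2972262491243127 [-0.45592944  0.45459992  7.04146225] [ 0.07343719  0.14514517 -0.05084885]
```

View pics/c3.png

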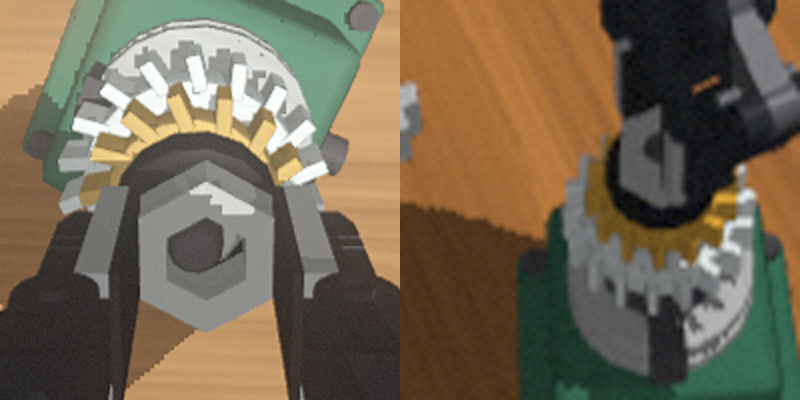

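The nut is held level across its flats (right crop). I'll lift it.

Call:
arm_command(
  steps=[
    {"translation":[0,0,-0.02],"twist":[0,0,0],"fingers":-1},
    {"translation":[0,0,-0.05],"twist":[0,0,0],"fingers":-1},
    {"translation":[0,0,-0.1],"twist":[0,0,0],"fingers":-1},
    {"translation":[0,0,-0.1],"twist":[0,0,0],"fingers":-1},
  ],
)

```text
time: 4.78
eef_pos: [0.4397, -0.2776, 0.2216]
tcp_rot: [1.0, 0.02, 0.003, 0.003]
contact_force: [0.0, 0.2, -0.8]
opening: 0.293
finger_force: 39.3
```

Run:
```python
from h import *
s,p=wrist(); print(s["eef_pos"],s["opening"],s["contact_force"],Rot.from_quat(s["tcp_rot"]).as_matrix()[:, 0], "dish shift",shift(s,[.6655,-.1246,.06]))
b=read_camera("side"); print(proj(b,s["eef_pos"])); u=proj(b,s["eef_pos"]).astype(int)
cv2.imwrite("pics/c4.png",np.hstack([crop(p,200,220,200,200,2),crop(b,u[1]-50,u[0]-50,100,100,4)]))
```

```text
[ 0.43973658 -0.27756846  0.22158267] 0.29325415359898516 [ 0.00919782  0.17800496 -0.81181084] [0.99918873 0.03984212 0.00587326] dish shift [ 0.30763445 -0.19310464  0.21609764]
[318.67663128 336.82672621]
```

View pics/c4.png

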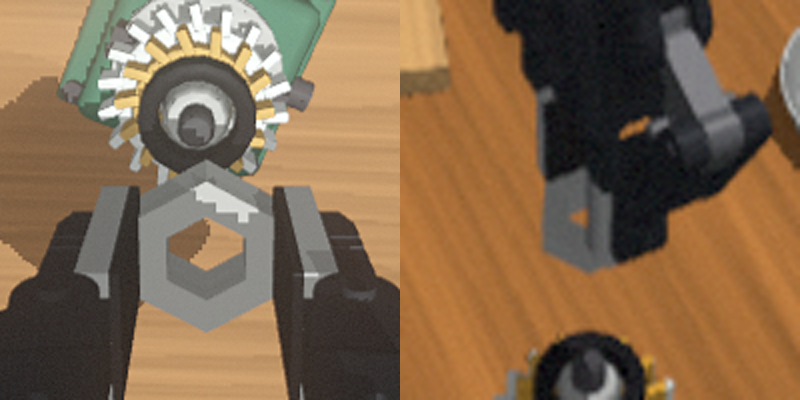

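The nut is held level and is off the arbor. I'll check where its underside lies relative to the TCP, from the side view (lowest vertex at crop (190,268), i.e. row ~353.5, col ~316).

Run:
```python
from h import *
s=get_state(); b=read_camera("side"); e=s["eef_pos"]; R=Rot.from_quat(s["tcp_rot"]).as_matrix()
for dz in(-.012,-.009,-.006,-.003,0):
    P=[proj(b,e+R@np.array([.0155*np.cos(a),.0155*np.sin(a),-dz])) for a in np.radians(range(0,360,60))]
    print(dz,P[int(np.argmax([q[1] for q in P]))])
w=read_camera("wrist"); T=np.linalg.inv(np.array(w["T_tool_cam"])); K=np.array(w["K"])
for dz in(-.006,-.003,0):
    for a in(0,180):
        c=T@np.array([.0155*np.cos(np.radians(a)),0,-dz-.012,1]); u=K@c[:3]; print(dz,a,(u[:2]/u[2]))
```

```text
-0.012 [316.09347291 356.08757818]
-0.009 [316.10587736 354.46746808]
-0.006 [316.11836429 352.83658679]
-0.003 [316.13093451 351.19482653]
0 [316.14358886 349.5420781 ]
-0.006 0 [323.91299768 283.22835422]
-0.006 180 [323.80983972 359.78916026]
-0.003 0 [323.93438654 286.23078756]
-0.003 180 [323.82807611 364.10418988]
0 0 [323.95666567 289.3581931 ]
0 180 [323.84702946 368.58886226]
```

Call:
arm_command(
  steps=[
    {"translation":[0.08,-0.05,0],"twist":[0,0,0],"fingers":-1},
    {"translation":[0.307,-0.193,0.1],"twist":[0,0,0],"fingers":-1},
    {"translation":[0.307,-0.193,0.2],"twist":[0,0,0],"fingers":-1},
    {"translation":[0.307,-0.193,0.21],"twist":[0,0,0],"fingers":-1},
    {"translation":[0.307,-0.193,0.21],"twist":[0,0,0],"fingers":-1},
  ],
)

```text
time: 5.6
eef_pos: [0.653, -0.1274, 0.0671]
tcp_rot: [1.0, 0.02, -0.001, -0.0]
contact_force: [0.5, 0.2, -0.2]
opening: 0.296
finger_force: 39.3
```

Call:
arm_command(
  steps=[
    {"translation":[0.008,-0.003,0.05],"twist":[0,0,0],"fingers":-1},
    {"translation":[0.008,-0.003,0.065],"twist":[0,0,0],"fingers":-1},
    {"translation":[0.008,-0.003,0.065],"twist":[0,0,0],"fingers":-1},
  ],
)

```text
time: 5.98
eef_pos: [0.6574, -0.1264, 0.0201]
tcp_rot: [1.0, 0.02, -0.002, -0.001]
contact_force: [-0.4, 0.2, -0.1]
opening: 0.294
finger_force: 39.3
```

Call:
arm_command(
  steps=[
    {"translation":[0.004,0,0.01],"twist":[0,0,0],"fingers":-1},
    {"translation":[0.004,0,0.01],"twist":[0,0,0],"fingers":-1},
    {"translation":[0.004,0,0.01],"twist":[0,0,0],"fingers":-0.1},
    {"translation":[0.004,0,0.01],"twist":[0,0,0],"fingers":0},
    {"translation":[0.004,0,0.01],"twist":[0,0,0],"fingers":0},
  ],
)

```text
time: 6.6
eef_pos: [0.662, -0.1263, 0.0144]
tcp_rot: [1.0, 0.02, 0.0, 0.0]
contact_force: [0.5, -0.4, 0.8]
opening: 0.497
finger_force: 0.0
```

Call:
arm_command(
  steps=[
    {"translation":[0,0,-0.08],"twist":[0,0,0],"fingers":0},
    {"translation":[-0.05,0.03,-0.16],"twist":[0,0,-0.178],"fingers":0.2},
    {"translation":[-0.1,0.06,-0.24],"twist":[0,0,-0.356],"fingers":0.2},
    {"translation":[-0.17,0.1,-0.26],"twist":[0,0,-0.534],"fingers":0.2},
    {"translation":[-0.24,0.145,-0.26],"twist":[0,0,-0.712],"fingers":0.2},
  ],
)

```text
time: 7.22
eef_pos: [0.5033, -0.2319, 0.2105]
tcp_rot: [0.924, 0.382, 0.002, 0.003]
contact_force: [-0.3, -0.1, -0.1]
opening: 0.6
finger_force: 0.0
```

```bash
cat >> h.py <<'E'
def yaw(s): m=Rot.from_quat(s["tcp_rot"]).as_matrix(); return np.degrees(np.arctan2(m[1,0],m[0,0]))
E
python3 - <<'E'
from h import *
s=get_state(); print(s["eef_pos"],yaw(s),s["qpos"],shift(s,[.436,-.275,.20]))
a=read_camera("top");
for n,z in(("nut",.01),("dish",.01)):
    for r in recognise(a,n)[:2]: print(n,r,atz(a,r["point"],z))
cv2.imwrite("pics/c5.png",np.hstack([crop(a,170,330,80,80,5),crop(a,250,420,80,80,5)]))
E
```

```text
[ 0.50325336 -0.23187297  0.21046732] 44.902225966744545 [-6.14785706e-01  3.54590744e-02  1.89969784e+00 -2.07085804e-04
  1.20015389e+00  1.72396099e-01] [-0.10411864 -0.02265472  0.01372339]
nut {'point': [210.1, 370.3], 'conf': 0.49} [ 0.65931782 -0.12629343  0.01      ]
dish {'point': [211.5, 372.7], 'conf': 0.63} [ 0.65557786 -0.13118255  0.01      ]
```

View pics/c5.png

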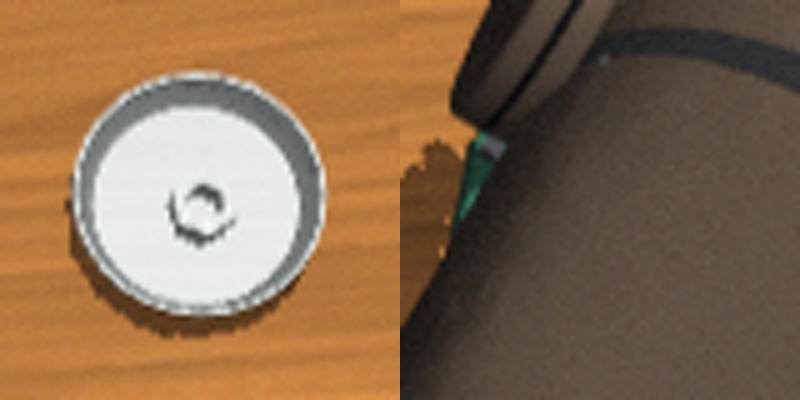

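The nut lies flat in the dish, near its centre. Back over the arbor, yaw to 80°.

Call:
arm_command(
  steps=[
    {"translation":[-0.05,-0.01,0.01],"twist":[0,0,-0.178],"fingers":0.2},
    {"translation":[-0.103,-0.022,0.01],"twist":[0,0,-0.356],"fingers":0.2},
    {"translation":[-0.103,-0.022,0.01],"twist":[0,0,-0.534],"fingers":0.2},
    {"translation":[-0.103,-0.022,0.01],"twist":[0,0,-0.59],"fingers":0.2},
    {"translation":[-0.103,-0.022,0.01],"twist":[0,0,-0.59],"fingers":0.2},
  ],
)

```text
time: 8.0
eef_pos: [0.4373, -0.2724, 0.1992]
tcp_rot: [0.767, 0.642, 0.0, -0.0]
contact_force: [0.2, -0.4, -0.8]
opening: 0.597
finger_force: 0.0
```

Run:
```python
from h import *
s,p=wrist(); print(s["eef_pos"],yaw(s),shift(s,[.436,-.275,.133]))
u=proj(p,[.436,-.275,.138]); print(u)
h=p["pixels"].astype(int); m=(h.max(2)<75).astype(np.uint8)
i=crop(p,180,240,150,160,5); cv2.imwrite("pics/c6.png",i[:600])
```

```text
[ 0.43726184 -0.27238391  0.19918234] 79.85748418696856 [-0.00378103 -0.00102168  0.08824118]
[321.33589146 271.82408106]
```

View pics/c6.png

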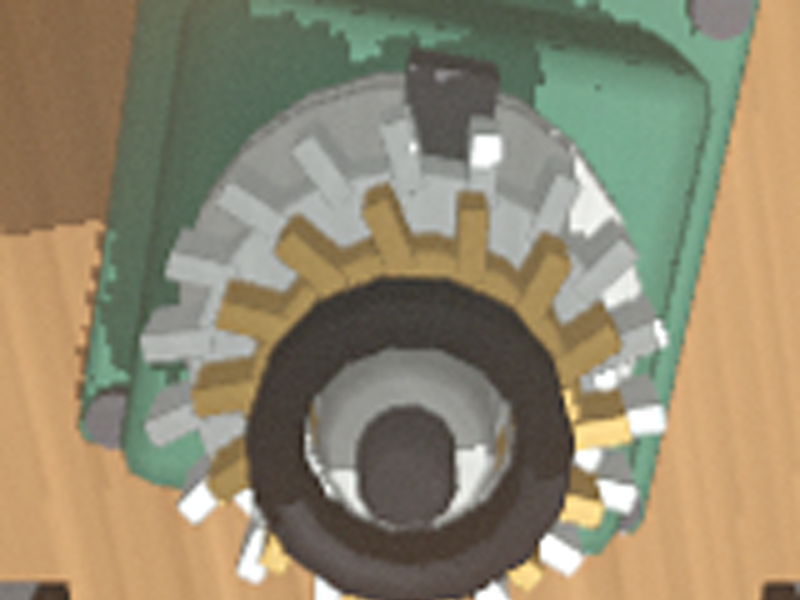

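Collar's bore centre is at (row 270, col 322), within 1 mm of where the axis predicts. I'll descend and settle before closing.

Call:
arm_command(
  steps=[
    {"translation":[-0.003,-0.001,0.05],"twist":[0,0,0],"fingers":0.2},
    {"translation":[-0.003,-0.001,0.095],"twist":[0,0,0],"fingers":0.2},
    {"translation":[-0.003,-0.001,0.095],"twist":[0,0,0],"fingers":0.2},
    {"translation":[-0.003,-0.001,0.095],"twist":[0,0,0],"fingers":0.2},
  ],
)

```text
time: 8.55
eef_pos: [0.4362, -0.2752, 0.1293]
tcp_rot: [0.767, 0.642, 0.0, 0.0]
contact_force: [-0.3, 0.4, -0.0]
opening: 0.601
finger_force: 0.0
```

Call:
arm_command(
  steps=[
    {"translation":[0,0,0.003],"twist":[0,0,0],"fingers":-1},
    {"translation":[0,0,0.003],"twist":[0,0,0],"fingers":-1},
    {"translation":[0,0,0.003],"twist":[0,0,0],"fingers":-1},
    {"translation":[0,0,0.003],"twist":[0,0,0],"fingers":-1},
  ],
  grip_force=40,
)

```text
time: 9.05
eef_pos: [0.4365, -0.2758, 0.1281]
tcp_rot: [0.767, 0.642, 0.0, 0.002]
contact_force: [-0.2, 1.1, 5.8]
opening: 0.389
finger_force: 40.3
```

Call:
arm_command(
  steps=[
    {"translation":[0,0,-0.02],"twist":[0,0,0],"fingers":-1},
    {"translation":[0,0,-0.06],"twist":[0,0,0],"fingers":-1},
    {"translation":[0,0,-0.12],"twist":[0,0,0],"fingers":-1},
    {"translation":[0,0,-0.12],"twist":[0,0,0],"fingers":-1},
  ],
)

```text
time: 9.55
eef_pos: [0.4373, -0.2768, 0.2213]
tcp_rot: [0.767, 0.642, 0.001, 0.005]
contact_force: [0.4, 0.0, 0.2]
opening: 0.389
finger_force: 39.9
```

Run:
```python
from h import *
s,p=wrist(); print(s["eef_pos"],s["opening"],s["contact_force"],yaw(s),"rack shift",shift(s,[.464,.004,.10]))
b=read_camera("side"); u=proj(b,s["eef_pos"]).astype(int)
cv2.imwrite("pics/c7.png",np.hstack([crop(p,200,220,200,200,2),crop(b,u[1]-50,u[0]-50,100,100,4)]))
```

```text
[ 0.43733384 -0.2767661   0.22133617] 0.38874227352161267 [0.35451466 0.04919392 0.16473144] 79.88831093048229 rack shift [ 0.37564314 -0.03199842  0.159522  ]
```

View pics/c7.png

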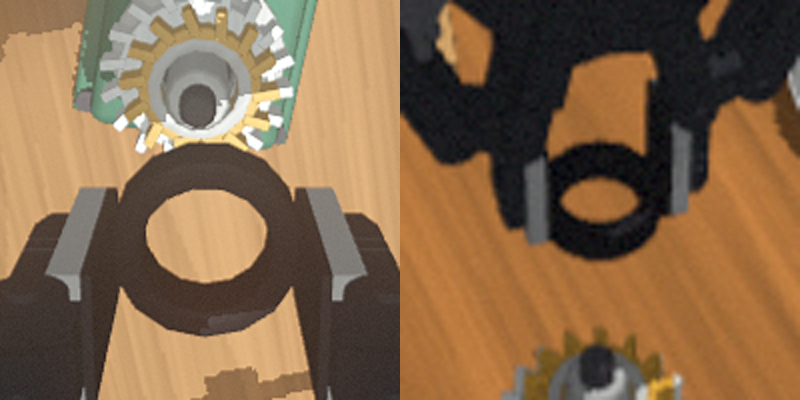

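Collar held level. Next, to a point above the bare peg.

Call:
arm_command(
  steps=[
    {"translation":[0.08,-0.007,0],"twist":[0,0,0],"fingers":-1},
    {"translation":[0.16,-0.014,0.04],"twist":[0,0,0],"fingers":-1},
    {"translation":[0.24,-0.021,0.1],"twist":[0,0,0],"fingers":-1},
    {"translation":[0.32,-0.028,0.16],"twist":[0,0,0],"fingers":-1},
    {"translation":[0.375,-0.032,0.16],"twist":[0,0,0],"fingers":-1},
  ],
)

```text
time: 10.28
eef_pos: [0.4577, 0.0029, 0.0935]
tcp_rot: [0.767, 0.642, -0.002, -0.003]
contact_force: [0.9, 0.5, -0.1]
opening: 0.385
finger_force: 39.9
```

Call:
arm_command(
  steps=[
    {"translation":[0,0,0],"twist":[0,0,0],"fingers":-1},
    {"translation":[0,0,0],"twist":[0,0,0],"fingers":-1},
  ],
)

```text
time: 10.52
eef_pos: [0.46, 0.0011, 0.0965]
tcp_rot: [0.766, 0.642, -0.001, -0.001]
contact_force: [0.2, -0.3, -0.5]
opening: 0.388
finger_force: 39.9
```

Run:
```python
from h import *
s,p=wrist(); print(s["eef_pos"],yaw(s))
a=read_camera("top"); b=read_camera("side")
print("proj peg tip wrist",proj(p,[.464,.004,.04]),proj(p,[.464,.004,.018]),"side",proj(b,[.464,.004,.04]),proj(b,[.464,.004,.018]),"top",proj(a,[.464,.004,.03]))
cv2.imwrite("pics/c8.png",np.hstack([crop(p,80,200,320,240,1.8)[:570],crop(b,230,220,80,80,5)[:400].copy() if 0 else cv2.copyMakeBorder(crop(b,240,225,70,70,5),0,226,0,0,0)[:570]]))
```

```text
[0.45995342 0.00111886 0.09649037] 79.95215557867112
proj peg tip wrist [329.7161776  263.09921566] [329.1212855  251.33129122] side [263.34156921 284.49087973] [264.07897593 293.02720207] top [320.02720551 302.78000083]
```

View pics/c8.png

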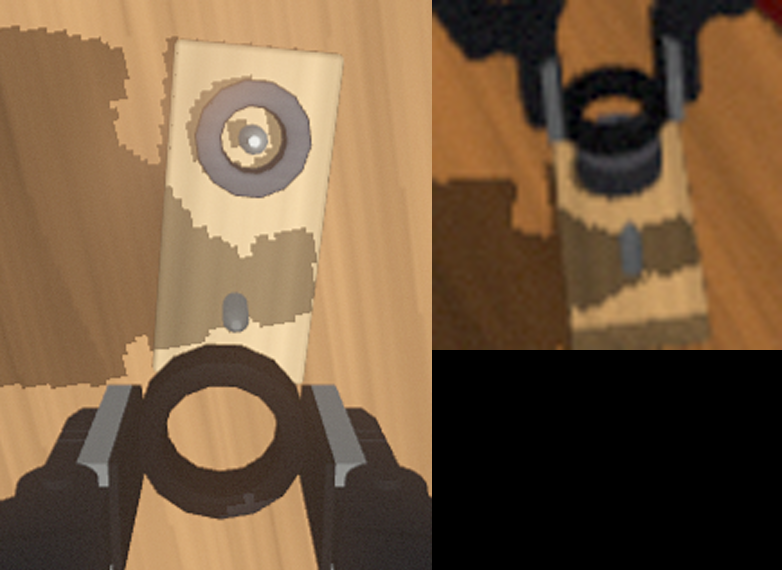

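Peg at about (row 260, col 330.6) in the wrist image; the prediction was (263, 329.7), so the peg is at about (0.4645, 0.0053). Correcting and lowering.

Call:
arm_command(
  steps=[
    {"translation":[0.004,0.005,0],"twist":[0,0,0],"fingers":-1},
    {"translation":[0.004,0.005,0.04],"twist":[0,0,0],"fingers":-1},
    {"translation":[0.004,0.005,0.075],"twist":[0,0,0],"fingers":-1},
    {"translation":[0.004,0.005,0.09],"twist":[0,0,0],"fingers":-1},
    {"translation":[0.004,0.005,0.09],"twist":[0,0,0],"fingers":-1},
  ],
)

```text
time: 11.3
eef_pos: [0.4647, 0.0029, 0.0295]
tcp_rot: [0.767, 0.642, -0.0, -0.001]
contact_force: [-0.3, 0.1, -0.3]
opening: 0.392
finger_force: 40.0
```

No contact on the way down and the position is as planned. Lower 7–8 mm more, then release.

Call:
arm_command(
  steps=[
    {"translation":[0,0,0.01],"twist":[0,0,0],"fingers":-1},
    {"translation":[0,0,0.01],"twist":[0,0,0],"fingers":-1},
    {"translation":[0,0,0.01],"twist":[0,0,0],"fingers":0},
    {"translation":[0,0,0.01],"twist":[0,0,0],"fingers":0.2},
    {"translation":[0,0,0.01],"twist":[0,0,0],"fingers":0.2},
  ],
)

```text
time: 11.92
eef_pos: [0.4652, 0.0032, 0.0227]
tcp_rot: [0.767, 0.642, 0.0, 0.0]
contact_force: [-1.1, -0.4, 0.4]
opening: 0.599
finger_force: 0.0
```

Call:
arm_command(
  steps=[
    {"translation":[0,0,-0.06],"twist":[0,0,0],"fingers":0.2},
    {"translation":[0,0,-0.14],"twist":[0,0,0],"fingers":0.2},
    {"translation":[0,0,-0.22],"twist":[0,0,0],"fingers":0.2},
    {"translation":[0,0,-0.22],"twist":[0,0,0],"fingers":0.2},
  ],
)

```text
time: 12.42
eef_pos: [0.4686, 0.0025, 0.1939]
tcp_rot: [0.767, 0.642, 0.004, 0.005]
contact_force: [-0.7, 0.4, -0.2]
opening: 0.6
finger_force: 0.0
```

Run:
```python
from h import *
s,p=wrist(); print(s["eef_pos"],yaw(s),"arbor shift",shift(s,[.436,-.275,.20]))
b=read_camera("side")
for n,z in(("collar",.024),):
    for q in(p,b):
        for r in recognise(q,n)[:2]: print(n,r,atz(q,r["point"],z))
u=proj(p,[.4645,.0053,.03]).astype(int); print(u)
cv2.imwrite("pics/c9.png",np.hstack([crop(p,max(0,u[1]-60),u[0]-60,100,120,4),crop(b,240,225,100,70,4)]))
```

```text
[0.46864665 0.0024828  0.19390935] 79.90053945927231 arbor shift [-0.37188077  0.02212665 -0.00767089]
collar {'point': [233.2, 322.3], 'conf': 0.73} [ 0.46918523 -0.00554476  0.024     ]
collar {'point': [286.6, 270.5], 'conf': 0.62} [0.47871898 0.0087994  0.024     ]
[314 222]
```

View pics/c9.png

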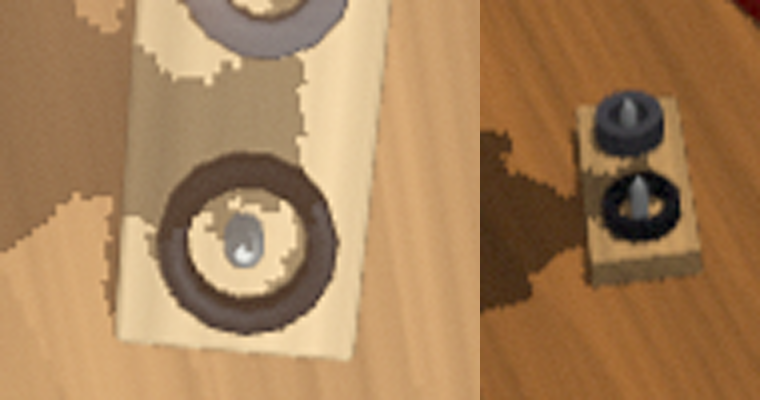

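The collar lies flat over the bare peg. Back to the arbor for the gold cutter.

Call:
arm_command(
  steps=[
    {"translation":[-0.08,0.005,-0.01],"twist":[0,0,0],"fingers":0.6},
    {"translation":[-0.16,0.01,-0.01],"twist":[0,0,0],"fingers":0.6},
    {"translation":[-0.24,0.015,-0.01],"twist":[0,0,0],"fingers":0.6},
    {"translation":[-0.32,0.02,-0.01],"twist":[0,0,0],"fingers":0.6},
    {"translation":[-0.372,0.022,-0.01],"twist":[0,0,0],"fingers":0.6},
  ],
)

```text
time: 13.25
eef_pos: [0.4306, -0.2761, 0.1924]
tcp_rot: [0.767, 0.641, -0.0, -0.002]
contact_force: [0.6, 0.1, -0.3]
opening: 0.798
finger_force: 0.0
```

Call:
arm_command(
  steps=[
    {"translation":[0,0,0],"twist":[0,0,0],"fingers":0.6},
    {"translation":[0,0,0],"twist":[0,0,0],"fingers":0.6},
  ],
)

```text
time: 13.5
eef_pos: [0.4315, -0.2733, 0.1929]
tcp_rot: [0.767, 0.642, -0.0, -0.002]
contact_force: [-0.7, 0.5, 0.5]
opening: 0.803
finger_force: 0.0
```

Run:
```python
from h import *
s,p=wrist(); print(s["eef_pos"],yaw(s),s["opening"],shift(s,[.436,-.2745,.113]))
h=cv2.cvtColor(p["pixels"],cv2.COLOR_RGB2HSV).astype(int); u=proj(p,[.436,-.2745,.12]); print(u)
m=(abs(h[...,0]-21)<5)&(h[...,1]>130); 
Y,X=np.mgrid[:480,:640]; m&=(np.hypot(X-u[0],Y-u[1])<75)
print(m.sum(),X[m].min(),X[m].max(),Y[m].min(),Y[m].max(),np.percentile(X[m],[2,98]),np.percentile(Y[m],[2,98]))
c=np.array([.436,-.2745])
print("expected extents",[proj(p,[c[0]+.025*np.cos(t),c[1]+.025*np.sin(t),.126]).round(1).tolist() for t in np.radians([80,170,260,350])])
```

```text
[ 0.43146741 -0.27331753  0.19294477] 79.87036482692567 0.8025034798854273 [-0.00076329  0.00656208  0.10657128]
[331.49642178 261.13872194]
24 289 376 218 293 [290.84 376.  ] [218.46 291.16]
expected extents [[331.9, 219.4], [285.9, 264.5], [331.5, 306.8], [377.5, 264.4]]
```

Call:
arm_command(
  steps=[
    {"translation":[-0.001,0.0065,0.03],"twist":[0,0,0],"fingers":0.6},
    {"translation":[-0.001,0.0065,0.08],"twist":[0,0,0],"fingers":0.6},
    {"translation":[-0.001,0.0065,0.105],"twist":[0,0,0],"fingers":0.6},
    {"translation":[-0.001,0.0065,0.105],"twist":[0,0,0],"fingers":0.6},
    {"translation":[-0.001,0.0065,0.105],"twist":[0,0,0],"fingers":0.6},
  ],
)

```text
time: 14.18
eef_pos: [0.4376, -0.2756, 0.1171]
tcp_rot: [0.766, 0.643, 0.0, 0.001]
contact_force: [0.5, 0.2, 0.8]
opening: 0.799
finger_force: 0.0
```

Call:
arm_command(
  steps=[
    {"translation":[0,0,0.005],"twist":[0,0,0],"fingers":0.6},
    {"translation":[0,0,0.005],"twist":[0,0,0],"fingers":-0.2},
    {"translation":[0,0,0.005],"twist":[0,0,0],"fingers":-0.2},
    {"translation":[0,0,0.005],"twist":[0,0,0],"fingers":-0.2},
  ],
  grip_force=50,
)

```text
time: 14.68
eef_pos: [0.4372, -0.2763, 0.1135]
tcp_rot: [0.767, 0.642, 0.0, 0.001]
contact_force: [-1.5, 1.1, 5.9]
opening: 0.558
finger_force: 51.3
```

Call:
arm_command(
  steps=[
    {"translation":[0,0,-0.02],"twist":[0,0,0],"fingers":-0.2},
    {"translation":[0,0,-0.06],"twist":[0,0,0],"fingers":-0.2},
    {"translation":[0,0,-0.12],"twist":[0,0,0],"fingers":-0.2},
    {"translation":[0,0,-0.12],"twist":[0,0,0],"fingers":-0.2},
  ],
)

```text
time: 15.18
eef_pos: [0.4388, -0.2778, 0.2072]
tcp_rot: [0.767, 0.642, 0.001, 0.005]
contact_force: [0.6, -0.3, -1.6]
opening: 0.558
finger_force: 51.9
```

Run:
```python
from h import *
s,p=wrist(); print(s["eef_pos"],s["opening"],s["contact_force"],yaw(s),"tray shift",shift(s,[.638,.1325,.05]))
h=cv2.cvtColor(p["pixels"],cv2.COLOR_RGB2HSV).astype(int); Y,X=np.mgrid[:480,:640]; m=(abs(h[...,0]-21)<5)&(h[...,1]>130)&(Y>200)
k,l,st,ce=cv2.connectedComponentsWithStats(m.astype(np.uint8)); print([r.tolist() for r in st[1:] if r[4]>60])
for q in("gold_cutter","large_cutter"): print(q,recognise(p,q)[:2])
print(proj(p,s["eef_pos"]+[0,0,.006]))
```

```text
[ 0.43880947 -0.27783403  0.20720248] 0.5579342161581273 [ 0.59114227 -0.30260688 -1.6172498 ] 79.8850046463426 tray shift [0.58634559 0.16371841 0.20783869]
[]
gold_cutter [{'point': [340.0, 327.7], 'conf': 0.81}]
large_cutter [{'point': [226.6, 313.5], 'conf': 0.94}]
[323.05588174 323.76372028]
```

Gold cutter is held and the large one is still on the arbor. Carry to the red tray.

Call:
arm_command(
  steps=[
    {"translation":[0.06,0.017,0],"twist":[0,0,0],"fingers":-0.2},
    {"translation":[0.13,0.036,0],"twist":[0,0,0],"fingers":-0.2},
    {"translation":[0.205,0.057,0],"twist":[0,0,0],"fingers":-0.2},
    {"translation":[0.28,0.078,0.02],"twist":[0,0,0],"fingers":-0.2},
    {"translation":[0.355,0.099,0.04],"twist":[0,0,0],"fingers":-0.2},
  ],
)

```text
time: 15.95
eef_pos: [0.5562, -0.0249, 0.17]
tcp_rot: [0.767, 0.642, -0.001, -0.001]
contact_force: [0.3, -0.4, -1.7]
opening: 0.557
finger_force: 51.9
```

Call:
arm_command(
  steps=[
    {"translation":[0.075,0.021,0.03],"twist":[0,0,0],"fingers":-0.2},
    {"translation":[0.15,0.042,0.06],"twist":[0,0,0],"fingers":-0.2},
    {"translation":[0.21,0.058,0.1],"twist":[0,0,0],"fingers":-0.2},
    {"translation":[0.23,0.064,0.12],"twist":[0,0,0],"fingers":-0.2},
    {"translation":[0.23,0.064,0.12],"twist":[0,0,0],"fingers":-0.2},
  ],
)

```text
time: 16.58
eef_pos: [0.6315, 0.1354, 0.078]
tcp_rot: [0.766, 0.643, -0.003, -0.002]
contact_force: [0.2, 0.2, -1.7]
opening: 0.557
finger_force: 52.0
```

Run:
```python
from h import *
s,p=wrist(); print(s["eef_pos"],yaw(s),s["opening"],s["finger_force"],s["contact_force"],"tray shift",shift(s,[.638,.1325,.006]))
h=cv2.cvtColor(p["pixels"],cv2.COLOR_RGB2HSV).astype(int)
m=((h[...,0]<6)|(h[...,0]>174))&(h[...,1]>150)&(h[...,2]>50)
k,l,st,ce=cv2.connectedComponentsWithStats(m.astype(np.uint8)); print([r.tolist() for r in st[1:] if r[4]>500])
R=Rot.from_euler("z",14.6,degrees=True).as_matrix()
print([proj(p,np.array([.638,.1325,.016])+R@[x,y,0]).round().tolist() for x in(-.066,.066) for y in(-.051,.051)])
```

```text
[0.63151192 0.13544412 0.07797511] 80.00458390295039 0.5568969259089533 51.96470305323601 [ 0.16196399  0.17475202 -1.72841306] tray shift [-0.00218442  0.00994519  0.0958968 ]
[[198, 122, 293, 199, 30142], [293, 296, 60, 45, 2067], [258, 346, 42, 40, 660]]
[[269.0, 389.0], [182.0, 235.0], [485.0, 303.0], [418.0, 125.0]]
```

Call:
arm_command(
  steps=[
    {"translation":[0,0.009,0.03],"twist":[0,0,0],"fingers":-0.2},
    {"translation":[0,0.009,0.065],"twist":[0,0,0],"fingers":-0.2},
    {"translation":[0,0.009,0.085],"twist":[0,0,0],"fingers":-0.2},
    {"translation":[0,0.009,0.085],"twist":[0,0,0],"fingers":-0.2},
    {"translation":[0,0.009,0.085],"twist":[0,0,0],"fingers":-0.2},
  ],
)

```text
time: 17.25
eef_pos: [0.6417, 0.133, 0.02]
tcp_rot: [0.767, 0.642, 0.001, 0.001]
contact_force: [-0.1, -0.4, -1.2]
opening: 0.558
finger_force: 52.0
```

Call:
arm_command(
  steps=[
    {"translation":[0,0,0.012],"twist":[0,0,0],"fingers":-0.2},
    {"translation":[0,0,0.019],"twist":[0,0,0],"fingers":-0.2},
    {"translation":[0,0,0.019],"twist":[0,0,0],"fingers":-0.2},
  ],
)

```text
time: 17.62
eef_pos: [0.6402, 0.1334, 0.0036]
tcp_rot: [0.767, 0.642, -0.001, -0.0]
contact_force: [0.2, -0.3, -1.2]
opening: 0.56
finger_force: 52.0
```

Call:
arm_command(
  steps=[
    {"translation":[0,0,0.001],"twist":[0,0,0],"fingers":-0.2},
    {"translation":[0,0,0.001],"twist":[0,0,0],"fingers":0.3},
    {"translation":[0,0,0.001],"twist":[0,0,0],"fingers":0.4},
    {"translation":[0,0,0.001],"twist":[0,0,0],"fingers":0.4},
  ],
)

```text
time: 18.12
eef_pos: [0.6413, 0.1333, 0.0041]
tcp_rot: [0.767, 0.642, 0.0, 0.0]
contact_force: [0.2, -0.7, 0.7]
opening: 0.701
finger_force: 0.0
```

Call:
arm_command(
  steps=[
    {"translation":[0,0,-0.03],"twist":[0,0,0],"fingers":0.4},
    {"translation":[0,0,-0.1],"twist":[0,0,0],"fingers":0.4},
    {"translation":[0,0,-0.18],"twist":[0,0,0],"fingers":0.4},
    {"translation":[0,0,-0.25],"twist":[0,0,0],"fingers":0.8},
    {"translation":[0,0,-0.25],"twist":[0,0,0],"fingers":1},
  ],
)

```text
time: 18.75
eef_pos: [0.6448, 0.1336, 0.2008]
tcp_rot: [0.767, 0.642, 0.006, 0.005]
contact_force: [-0.3, 0.3, -0.6]
opening: 0.996
finger_force: 0.0
```

Run:
```python
from h import *
s,p=wrist(); print(s["eef_pos"],yaw(s),"arbor shift",shift(s,[.436,-.2745,.19]))
for r in recognise(p,"gold_cutter")[:2]: print(r,atz(p,r["point"],.01))
h=cv2.cvtColor(p["pixels"],cv2.COLOR_RGB2HSV).astype(int)
m=((h[...,0]<6)|(h[...,0]>174))&(h[...,1]>150)&(h[...,2]>50)
c=max(cv2.findContours(m.astype(np.uint8),0,1)[0],key=cv2.contourArea)
W=np.array([atz(p,(q[0][1],q[0][0]),.016)[:2] for q in cv2.convexHull(c)]).astype(np.float32)*1000; print(cv2.minAreaRect(W))
u=proj(p,[.639,.1335,.01]).astype(int); cv2.imwrite("pics/c10.png",crop(p,max(0,u[1]-90),u[0]-120,180,240,3))
```

```text
[0.6447574  0.13360039 0.20079387] 79.90030652188166 arbor shift [-0.58455845 -0.17877475  0.00973206]
{'point': [224.2, 304.9], 'conf': 0.74} [0.63202495 0.13157905 0.01      ]
((641.6082153320312, 133.97149658203125), (131.30157470703125, 101.8154067993164), 14.656219482421875)
```

The gold cutter lies near the tray centre. Back to the arbor for the large cutter.

Call:
arm_command(
  steps=[
    {"translation":[-0.07,-0.021,0],"twist":[0,0,0],"fingers":1},
    {"translation":[-0.14,-0.043,0],"twist":[0,0,0],"fingers":1},
    {"translation":[-0.21,-0.064,0],"twist":[0,0,0],"fingers":1},
    {"translation":[-0.28,-0.086,0],"twist":[0,0,0],"fingers":1},
    {"translation":[-0.35,-0.107,0],"twist":[0,0,0],"fingers":1},
  ],
)

```text
time: 19.48
eef_pos: [0.5136, -0.1119, 0.1891]
tcp_rot: [0.767, 0.642, -0.001, -0.002]
contact_force: [-0.1, -0.6, 0.3]
opening: 0.999
finger_force: 0.0
```

Call:
arm_command(
  steps=[
    {"translation":[-0.08,-0.024,0],"twist":[0,0,0.16],"fingers":1},
    {"translation":[-0.155,-0.047,0],"twist":[0,0,0.32],"fingers":1},
    {"translation":[-0.235,-0.072,0],"twist":[0,0,0.487],"fingers":1},
    {"translation":[-0.235,-0.072,0],"twist":[0,0,0.487],"fingers":1},
    {"translation":[-0.235,-0.072,0],"twist":[0,0,0.487],"fingers":1},
  ],
)

```text
time: 20.1
eef_pos: [0.431, -0.2743, 0.1897]
tcp_rot: [0.904, 0.428, -0.0, -0.002]
contact_force: [-0.4, 0.4, -0.2]
opening: 1.004
finger_force: 0.0
```

Run:
```python
from h import *
s,p=wrist(); print(s["eef_pos"],yaw(s),s["opening"],"arbor shift",shift(s,[.436,-.2745,.098]))
for r in recognise(p,"large_cutter")[:2]: print(r,atz(p,r["point"],.107),proj(p,[.436,-.2745,.114]))
a=read_camera("top")
for n,z in(("gold_cutter",.009),("collar",.024),("nut",.01)):
  for r in recognise(a,n)[:1]: print(n,r,atz(a,r["point"],z))
```

```text
[ 0.43097293 -0.27430346  0.18965841] 50.66346618129597 1.0036725448043553 arbor shift [0.0039555  0.00574389 0.12219631]
{'point': [233.0, 325.5], 'conf': 0.85} [ 0.44023449 -0.26470084  0.107     ] [330.70453808 253.57042435]
gold_cutter {'point': [226.0, 251.2], 'conf': 0.53} [0.64868385 0.1388321  0.009     ]
nut {'point': [212.3, 369.7], 'conf': 0.7} [ 0.65438284 -0.12435655  0.01      ]
```

Call:
arm_command(
  steps=[
    {"translation":[0.004,0.0055,0.03],"twist":[0,0,0],"fingers":1},
    {"translation":[0.004,0.0055,0.08],"twist":[0,0,0],"fingers":1},
    {"translation":[0.004,0.0055,0.122],"twist":[0,0,0],"fingers":1},
    {"translation":[0.004,0.0055,0.122],"twist":[0,0,0],"fingers":1},
    {"translation":[0.004,0.0055,0.122],"twist":[0,0,0],"fingers":1},
  ],
)

```text
time: 21.02
eef_pos: [0.4377, -0.2756, 0.101]
tcp_rot: [0.904, 0.428, 0.0, 0.001]
contact_force: [-0.1, -0.7, 0.5]
opening: 1.001
finger_force: 0.0
```

Call:
arm_command(
  steps=[
    {"translation":[0,0,0.008],"twist":[0,0,0],"fingers":1},
    {"translation":[0,0,0.008],"twist":[0,0,0],"fingers":0.1},
    {"translation":[0,0,0.008],"twist":[0,0,0],"fingers":0.1},
    {"translation":[0,0,0.008],"twist":[0,0,0],"fingers":0.1},
  ],
  grip_force=70,
)

```text
time: 21.52
eef_pos: [0.437, -0.2756, 0.0952]
tcp_rot: [0.904, 0.428, 0.0, 0.0]
contact_force: [-2.2, 1.7, 4.7]
opening: 0.712
finger_force: 74.7
```

Call:
arm_command(
  steps=[
    {"translation":[0,0,-0.02],"twist":[0,0,0],"fingers":0.1},
    {"translation":[0,0,-0.06],"twist":[0,0,0],"fingers":0.1},
    {"translation":[0,0,-0.12],"twist":[0,0,0],"fingers":0.1},
    {"translation":[0,0,-0.16],"twist":[0,0,0],"fingers":0.1},
    {"translation":[0,0,-0.16],"twist":[0,0,0],"fingers":0.1},
  ],
)

```text
time: 22.15
eef_pos: [0.438, -0.2765, 0.217]
tcp_rot: [0.904, 0.428, 0.001, 0.003]
contact_force: [0.4, -0.3, -4.1]
opening: 0.713
finger_force: 76.8
```

Run:
```python
from h import *
s,p=wrist(); print(s["eef_pos"],yaw(s),s["opening"],s["contact_force"],recognise(p,"large_cutter")[:1],proj(p,s["eef_pos"]+[0,0,.012]))
a=read_camera("top"); b=read_camera("side")
h=cv2.cvtColor(a["pixels"],cv2.COLOR_RGB2HSV).astype(int)
# black seat centre
for nm,q,c0 in(("top",a,(318,191)),("side",b,(216,221))):
    g=q["pixels"].max(2); Y,X=np.mgrid[:480,:640]; m=(g<60)&(np.hypot(Y-c0[0],X-c0[1])<20)
    if m.sum(): r=(Y[m].min()+Y[m].max())/2,(X[m].min()+X[m].max())/2; print(nm,m.sum(),r,atz(q,r,.010))
print("shift",shift(s,[.464,.2765,.10]))
```

```text
[ 0.43802558 -0.27650286  0.21699857] 50.666244950697724 0.7130657225248085 [ 0.37862799 -0.29028281 -4.13676408] [{'point': [353.9, 323.8], 'conf': 0.65}] [323.74785006 331.01289693]
top 299 (np.float64(317.5), np.float64(191.0)) [0.46147088 0.27625551 0.01      ]
side 160 (np.float64(216.5), np.float64(222.0)) [0.46300125 0.27080186 0.01      ]
shift [ 0.59232995 -0.44163456  0.15265986]
```

Large cutter held (4.1 N lifted). Carry it towards the blue case, stopping short so that the wrist camera sees the pin.

Call:
arm_command(
  steps=[
    {"translation":[0.05,-0.042,0],"twist":[0,0,0],"fingers":0.1},
    {"translation":[0.105,-0.088,0],"twist":[0,0,0],"fingers":0.1},
    {"translation":[0.16,-0.135,0],"twist":[0,0,0],"fingers":0.1},
    {"translation":[0.215,-0.182,0],"twist":[0,0,0],"fingers":0.1},
    {"translation":[0.27,-0.23,0],"twist":[0,0,0],"fingers":0.1},
  ],
)

```text
time: 22.98
eef_pos: [0.4305, -0.0075, 0.2118]
tcp_rot: [0.904, 0.428, -0.001, -0.001]
contact_force: [1.4, 0.7, -3.7]
opening: 0.708
finger_force: 76.9
```

Call:
arm_command(
  steps=[
    {"translation":[0.06,-0.05,0.02],"twist":[0,0,0],"fingers":0.1},
    {"translation":[0.12,-0.1,0.04],"twist":[0,0,0],"fingers":0.1},
    {"translation":[0.18,-0.15,0.06],"twist":[0,0,0],"fingers":0.1},
    {"translation":[0.23,-0.2,0.09],"twist":[0,0,0],"fingers":0.1},
    {"translation":[0.23,-0.205,0.12],"twist":[0,0,0],"fingers":0.1},
  ],
)

```text
time: 23.6
eef_pos: [0.4202, 0.2243, 0.1213]
tcp_rot: [0.903, 0.43, -0.001, -0.001]
contact_force: [0.7, -0.8, -2.8]
opening: 0.709
finger_force: 77.0
```

Run:
```python
from h import *
read_camera("top");read_camera("top")
s,p=wrist(); print(s["eef_pos"],yaw(s),s["opening"],s["contact_force"],"tip pred",proj(p,[.463,.275,.03]),"seat pred",proj(p,[.463,.275,.01]))
h=cv2.cvtColor(p["pixels"],cv2.COLOR_RGB2HSV).astype(int)
m=(abs(h[...,0]-110)<10)&(h[...,1]>150)&(h[...,2]>50)
c=max(cv2.findContours(m.astype(np.uint8),0,1)[0],key=cv2.contourArea); print(cv2.boundingRect(c))
W=np.array([atz(p,(q[0][1],q[0][0]),.010)[:2] for q in cv2.convexHull(c)]).astype(np.float32)*1000; print(cv2.minAreaRect(W))
print(recognise(p,"blue_case")[:1])
cv2.imwrite("pics/c11.png",cv2.cvtColor(p["pixels"],cv2.COLOR_RGB2BGR))
```

```text
[0.41804968 0.22152159 0.11889616] 50.81543200219768 0.703500982688681 [-0.89943217 -0.97884794 -3.5594056 ] tip pred [326.09499217 129.26123675] seat pred [326.01428252 129.50314977]
(320, 230, 1, 1)
((421.07550048828125, 229.4027557373047), (0.0, 0.0), 0.0)
[{'point': [122.1, 326.1], 'conf': 0.79}]
```

View pics/c11.png

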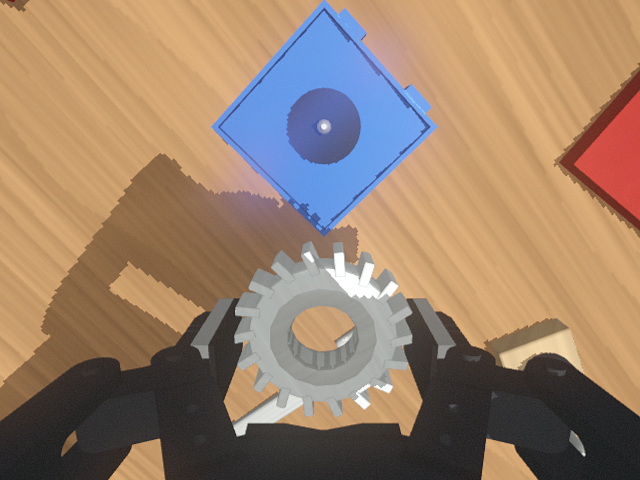

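Pin at (row 126, col 324) with the prediction at (129, 326), so the pin is at about (0.463, 0.277). The cutter is level in the grip, which lies along the case's diagonal.

Call:
arm_command(
  steps=[
    {"translation":[0.05,0,0],"twist":[0,0,0],"fingers":0.1},
    {"translation":[0.093,0,0.02],"twist":[0,0,0],"fingers":0.1},
    {"translation":[0.093,0,0.06],"twist":[0,0,0],"fingers":0.1},
    {"translation":[0.093,0,0.07],"twist":[0,0,0],"fingers":0.1},
    {"translation":[0.093,0,0.07],"twist":[0,0,0],"fingers":0.1},
  ],
)

```text
time: 24.42
eef_pos: [0.4664, 0.2747, 0.0714]
tcp_rot: [0.904, 0.427, -0.0, -0.0]
contact_force: [0.0, -0.1, -2.5]
opening: 0.708
finger_force: 77.0
```

Run:
```python
from h import *
read_camera("top")
s=get_state(); print(s["eef_pos"],yaw(s),s["contact_force"],shift(s,[.4622,.2759,.007]))
```

```text
[0.46701364 0.27502561 0.0721793 ] 50.607854240399014 [ 0.03457257 -0.25878073 -2.956116  ] [-0.00327088 -0.0057605   0.08689808]
```

Call:
arm_command(
  steps=[
    {"translation":[-0.003,-0.0055,0],"twist":[0,0,0],"fingers":0.1},
    {"translation":[-0.003,-0.0055,0.03],"twist":[0,0,0],"fingers":0.1},
    {"translation":[-0.003,-0.0055,0.06],"twist":[0,0,0],"fingers":0.1},
    {"translation":[-0.003,-0.0055,0.072],"twist":[0,0,0],"fingers":0.1},
    {"translation":[-0.003,-0.0055,0.072],"twist":[0,0,0],"fingers":0.1},
  ],
)

```text
time: 25.1
eef_pos: [0.4615, 0.2763, 0.0173]
tcp_rot: [0.904, 0.428, -0.0, -0.0]
contact_force: [0.1, -0.0, -3.6]
opening: 0.709
finger_force: 77.0
```

Call:
arm_command(
  steps=[
    {"translation":[0,0,0.008],"twist":[0,0,0],"fingers":0.1},
    {"translation":[0,0,0.014],"twist":[0,0,0],"fingers":0.1},
    {"translation":[0,0,0.014],"twist":[0,0,0],"fingers":0.1},
  ],
)

```text
time: 25.48
eef_pos: [0.4615, 0.2762, 0.0065]
tcp_rot: [0.904, 0.428, -0.0, -0.0]
contact_force: [0.8, -0.7, -2.6]
opening: 0.705
finger_force: 77.1
```

Bottom is about 1.5 mm above the seat. Lower 1 mm more and release.

Call:
arm_command(
  steps=[
    {"translation":[0,0,0.002],"twist":[0,0,0],"fingers":0.1},
    {"translation":[0,0,0.002],"twist":[0,0,0],"fingers":0.6},
    {"translation":[0,0,0.002],"twist":[0,0,0],"fingers":0.7},
    {"translation":[0,0,0.002],"twist":[0,0,0],"fingers":0.7},
  ],
)

```text
time: 25.98
eef_pos: [0.4623, 0.2765, 0.0057]
tcp_rot: [0.904, 0.428, 0.001, 0.0]
contact_force: [0.8, 0.1, 0.7]
opening: 0.851
finger_force: 0.0
```

Call:
arm_command(
  steps=[
    {"translation":[0,0,-0.02],"twist":[0,0,0],"fingers":0.7},
    {"translation":[0,0,-0.07],"twist":[0,0,0],"fingers":0.7},
    {"translation":[0,0,-0.14],"twist":[0,0,0],"fingers":0.7},
    {"translation":[0,0,-0.2],"twist":[0,0,0],"fingers":0.7},
    {"translation":[0,0,-0.2],"twist":[0,0,0],"fingers":0.7},
  ],
)

```text
time: 26.6
eef_pos: [0.4649, 0.2776, 0.1616]
tcp_rot: [0.904, 0.428, 0.006, 0.001]
contact_force: [0.3, 0.1, -1.1]
opening: 0.849
finger_force: 0.0
```

Run:
```python
from h import *
s,p=wrist(); b=read_camera("side"); print(s["eef_pos"],s["contact_force"],s["finger_force"],s["time"])
for q,n,z in((p,"large_cutter",.024),(b,"large_cutter",.02),(b,"gold_cutter",.01),(b,"collar",.025),(b,"nut",.01)):
    for r in recognise(q,n)[:1]: print(n,r,atz(q,r["point"],z))
# cutter outline: bright low-saturation pixels near the expected place
h=cv2.cvtColor(p["pixels"],cv2.COLOR_RGB2HSV).astype(int); u=proj(p,[.463,.277,.024]); Y,X=np.mgrid[:480,:640]
m=(h[...,1]<60)&(h[...,2]>90)&(np.hypot(X-u[0],Y-u[1])<80); q=cv2.convexHull(np.argwhere(m)[:,::-1].astype(np.int32))
W=np.array([atz(p,(y,x),.024)[:2] for x,y in q[:,0]]).astype(np.float32)*1000; print("enclosing circle",cv2.minEnclosingCircle(W),cv2.minAreaRect(W))
```

```text
[0.46489311 0.27758523 0.16163815] [ 0.311625    0.11484155 -1.05368403] 0.0 26.6
large_cutter {'point': [251.8, 317.0], 'conf': 0.57} [0.45423468 0.27017905 0.024     ]
large_cutter {'point': [213.3, 221.4], 'conf': 0.92} [0.46240088 0.2694293  0.02      ]
gold_cutter {'point': [233.1, 318.7], 'conf': 0.63} [0.63336305 0.12841417 0.01      ]
collar {'point': [292.5, 267.0], 'conf': 0.48} [ 0.46730149 -0.00349699  0.025     ]
nut {'point': [311.7, 392.6], 'conf': 0.6} [ 0.6584213  -0.12749362  0.01      ]
enclosing circle ((462.1140441894531, 275.81500244140625), 57.332576751708984) ((467.28076171875, 282.0820617675781), (96.50300598144531, 96.40826416015625), 5.811437606811523)
```

The picture quota is used up, so one numeric check of the cutter's outline against the case.

Run:
```python
from h import *
s,p=wrist(); im=p["pixels"].astype(int); u=proj(p,[.463,.277,.024]); Y,X=np.mgrid[:480,:640]
sat=im.max(2)-im.min(2); print(s["eef_pos"],u)
for t in(15,25,35):
    m=((sat<t)&(im.min(2)>90)&(np.hypot(X-u[0],Y-u[1])<80)).astype(np.uint8)
    k,l,st,ce=cv2.connectedComponentsWithStats(m); i=1+np.argmax(st[1:,4])
    q=cv2.convexHull(np.argwhere(l==i)[:,::-1].astype(np.int32))
    W=np.array([atz(p,(y,x),.024)[:2] for x,y in q[:,0]]).astype(np.float32)*1000
    print(t,st[i],cv2.minEnclosingCircle(W),cv2.fitEllipse(W) if len(W)>5 else "")
```

```text
[0.46079027 0.27595554 0.15355318] [324.86822743 232.24521793]
15 [ 279  187   90   89 4350] ((462.337646484375, 277.4776916503906), 31.700462341308594) ((462.2210693359375, 277.3419189453125), (61.68581771850586, 63.02881622314453), 142.49598693847656)
25 [ 279  187   90   89 4467] ((462.4521484375, 277.408203125), 31.807048797607422) ((462.216064453125, 277.2857971191406), (61.6601448059082, 63.41058349609375), 146.06887817382812)
35 [ 279  187   90   89 4530] ((462.1798400878906, 277.5733337402344), 31.926067352294922) ((462.2370300292969, 277.2833251953125), (61.8790397644043, 63.50702667236328), 143.80735778808594)
```

The cutter's outline at z = 24 mm is a circle of radius 31.7 mm (nominal 31.5) centred at (0.462, 0.277), which is on the pin. So it lies flat on its seat. Handing in.

```bash
python3 -c "
from plant import *
print(sign_off())"
```

```text
the job is handed in; nothing more can be done
None
```

I stripped the arbor in order and handed the job in after about 27 s of robot time. By the cameras, the nut is in the dish, the collar over the bare peg, the gold cutter in the red tray and the large cutter over the blue case's pin; `sign_off()` returned no verdict.

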